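# Switch the kettle on

## Robot

A 6-joint arm with a two-finger parallel gripper is mounted at the origin on the work surface. World frame = base frame: x ahead of the robot, y to its left, z up, the work surface at z = 0. Lengths are in m, angles in rad, forces in N, time in s.
With the tool pointing down it reaches from about 0.3 to 0.775 m from the base axis. Payload 14.6 kg.
Tool frame: the origin (TCP) lies at the very end of the fingers, on their centre line; the grasp point (between the pads) lies 19 mm behind it; z points along the fingers, y is the line along which they close (so a half turn about z gives the same grasp; the last joint's range is limited). The gripper opens to 94 mm and grips with 3 to 60 N. Pads are 16 mm wide; open, the fingers measure 119 mm over their backs; the gripper's body (75 mm by 177 mm) begins 78 mm behind the grasp point.
Start: joints at [-1.25, 0.3, 1.521, -0, 1.321, -0.067], TCP at [0.208, -0.509, 0.205] pointing down, gripper open.
Joint ranges: [-3.03, 3.03], [-0.79, 2.21], [0.23, 2.52], [-1.04, 4.18], [0, 3.07], [-2.55, 2.55]. Speed limits (rad/s): [2.22, 2.22, 2.57, 3.14, 3.14, 3.14].

## Interface

Orientations are given as [roll, pitch, yaw] about the fixed x, y, z axes, in that order (R = Rz(yaw) Ry(pitch) Rx(roll)).
In Python, from station import ctrl gives the robot as it stands.
- The arm moves only by the tool move_arm, never from a script. Its argument "increments" is a list of rows, each a list of 7 numbers: the opening, from 0 (shut) to 1 (fully open), then the shift along the tool's x, y, z in units of 50 mm (1.0 is 50 mm), then the turn, a rotation vector about the tool's x, y, z in rad. In form: [[claw, tx, ty, tz, rx, ry, rz], ...]. A call has 1 to 20 rows; each row shifts and turns the commanded pose from where the row before left it, along the tool's axes as they then stand; what a row does not reach is not made up. A row lasts 1/10 s, in which the tool goes at most 50 mm and 8.59 degrees, less where a joint would pass 70% of its speed; a pose out of reach is approached as far as the arm can. A call is refused whole if a number of a shift passes 1 or a number of a turn 0.15, either way. A call with a gripper value outside its range is refused whole. The fingers move at their own pace and stop on an object; "force" is the grip in N (left out, the last holds). Time passes only in rows, so rows that do not move let the fingers close. It gives the time, the measured TCP pose, the force, the opening and the grip force at its end, in the units of the state.
- ctrl.get_obs(): the state, without advancing time (a new reading comes with each control period).
- ctrl.camera(name): name is "scene" or "top" or "wrist"; returns a dict with "color" (480x640x3 uint8, blue, green, red), "K" (3x3 intrinsics, pixels), "pose" (4x4, takes a point from camera to world coordinates); the wrist camera has in their place "tool_from_camera" (4x4, takes a point from camera to tool coordinates, whose origin is the TCP and whose axes are the flange's). Camera axes: x right, y down, z forward; pixel columns grow to the right and rows downward; lengths in m; the calibration is good to about 2 mm. A picture is of the moment at which its call begins: read the wrist's pose just before it. There is no depth.
- ctrl.hand_in(): hands the job in; it is judged then, once.
Trained networks look in a picture, given as the dict that the camera call returned (one of the last four; its "shot" number tells which), for a name from the list of things; names that differ only in an ending like _2 or _b are one class to them, and where a whole thing is asked for, a point or a joint stands for the part that bears it (a point fixed in the world has none). Each returns a list of dicts, best first, with "conf" (0 to 1); they miss things now and then, are a little off and sometimes report something else, mostly with a low value. They report only what shows in the picture. A call takes as long as a camera call. They do not tell look-alikes from the thing itself.
- ctrl.cut_out(name, picture): "mask" (480x640 bool, what is visible of it) and "centre" ([row, column] in pixels, amid what is visible of it).
The state is a dict: "time_s": time; "qpos": joint angles; "joint_vel": joint speeds; "tau": joint torques, N m; "ee_pos": TCP position; "eef_rot": TCP orientation; "force": force on the tool from outside, world axes, zero at the start; "moment": the same for the moment, N m; "grip_width": finger opening in m; "grip_force": force on a finger pad.
Only numpy, scipy, OpenCV 4.12 (cv2) and the standard library are available. Lean on these libraries where they do the work, as an engineer would, in place of code of your own. Each camera call takes 0.05 s, during which the arm holds its last target. There are 200 camera calls.

## Task

Set the kettle going, only touching and pressing with closed fingers: press its open lid down shut, then switch on the wide rocker of the three-gang switch plate by pressing its raised half fully down, and only after that press the thumb switch on top of the kettle's handle fully down. Leave the two narrow rockers off and the mug, jar and soap bottle alone, do not lift or tip the kettle off its dock, and finish clear of everything.

Things in the scene. Friction and masses are not known exactly. Their poses are not given: they have to be found in the camera images.
- kettle: Cordless steel kettle with black handle and lid, about 0.9 kg, standing loose in its dock. Origin: centre of its underside, z up. Its handle points along its own -x, its spout along +x. Body 148 mm across at the foot, 106 mm at the mouth, mouth at z = 181 mm. The handle's flat top housing (46 long by 32 wide) spans x = -111 to -65 mm, top at z = 173 mm; the handle reaches out to x = -130 mm.
- lid (a joint): Kettle lid, a disc 104 mm across, 9 mm thick. Angle in rad: 0 shut, at most 1.2; starts 0.45 to 0.95. Hinge line along the kettle's y at x = -51, z = 181 mm in the kettle frame (handle side); the spout-side edge is raised. Stiff hinge (0.08 N m friction), stays where left. Shut, its top is at z = 190 mm in the kettle frame. Pressed straight down over the kettle's axis it closes with 2 to 5 N.
- lid_edge (a point): Point on the lid's top face at its free edge on the spout side (102 mm from the hinge line); moves with the lid.
- kettle_switch (a joint): Grey thumb switch on top of the handle. Travel in m: 0 up (off), 0.006 fully down (on). Needs about 3 N straight down and stays where it is left (friction, no spring). When fully down it still stands 4 mm proud of the handle.
- kettle_switch_top (a point): Centre of the thumb switch's top face, 30 mm (kettle x) by 26 mm (kettle y); in the kettle frame x = -90 mm, y = 0, z = 183 mm when up.
- dock: Fixed round black power dock, 172 mm across; its floor is at z = 12 mm and an 18 mm high rim with 158 mm inner width keeps the kettle's foot in place. Origin: centre of its underside.
- switch_plate: Fixed steel plate with grey modules and white rockers, 112 (x) by 186 (y) by 12 mm high. Carries three modules, each 96 by 55 by 6 mm, side by side along its y at -58, 0 and +58 mm, in any order; module tops at z = 18 mm. Origin: centre of its underside. Its x axis runs along the rockers' length; all raised halves are on its -x side.
- rocker_wide (a joint): The wide rocker, 64 mm long (plate x) by 44 mm wide (plate y), 6 mm thick. Angle in rad: 0 off (the -x half is raised), 0.28 fully on (the -x half is down, the +x half raised). It pivots across its middle, 21.5 mm above the worktop. Needs about 3 N pressed 20 mm from the pivot and stays where it is left (friction, no spring).
- rocker_wide_press (a point): Point on the wide rocker's top face in the middle of its raised (-x) half, 20 mm from the pivot; it drops 5.6 mm when the rocker is switched fully on, and moves hardly at all sideways.
- rocker_narrow1 (a joint): A narrow rocker, 64 by 16 mm, otherwise like the wide one; 0 off, 0.28 on. To be left off.
- rocker_narrow2 (a joint): The other narrow rocker, 64 by 16 mm; 0 off, 0.28 on. To be left off.
- mug: White mug, 80 mm across, 92 mm high, loose, with a handle along its own +y. Origin: centre of its underside.
- jar: Glass jar with a steel cap, 64 mm across, 95 mm high, loose. Origin: centre of its underside.
- soap: Green soap bottle, 60 mm across, 190 mm high, loose. Origin: centre of its underside.
Mind the look-alikes: they are no part of the job. Of the things shaped like the kettle, the steel one is meant. Several things have the shape of the dock; the one meant has the colours described above.

How it is judged:
By the outcome, as a careful person would: the job done as asked, in the order asked, and still so for the second after the job is handed in, with the robot touching nothing.
It also fails if it takes over 54 s, if anything falls off the work surface, if the arm or the gripper's body presses on something with over 40 N, if the wrist force passes 120 N, or if a joint passes its speed limit or range.

## Working session

There is one attempt and no reset: what is moved stays moved. The work goes in short steps, Python scripts to look and compute and a tool call to move; the robot and the scene stay as the last step left them, time stands still between calls to the robot, and variables do not carry over. Pictures are saved under pics/ and viewed, at most 10 in all, crops included, and the job is handed in when it is done.

Besides the shell and the picture viewer there is one more tool, called after "Emit:" as a command line: name --pt "numbers of a row" for each row, then --argument value for the rest. move_arm: Moves the arm, as the interface text tells. Its arguments: {"type":"object","properties":{"increments":{"type":"array","items":{"type":"array","items":{"type":"number"}}},"force":{"type":"number"}},"required":["increments"]}

```bash
mkdir -p pics; ls; python3 - <<'E'
from station import ctrl
import cv2,numpy as np,pickle
o=ctrl.get_obs();print(o)
ims=[]
for n in("scene","top"):
    p=ctrl.camera(n);pickle.dump(p,open(f"pics/{n}.pkl","wb"));cv2.imwrite(f"pics/{n}.png",p["color"])
    print(n,p["K"].tolist(),np.round(p["pose"],4).tolist())
    for k in("kettle","lid","lid_edge","kettle_switch_top","dock","switch_plate","rocker_wide","rocker_wide_press","mug","jar","soap"):
        for d in ctrl.cut_out(k,p)[:3]:
            print(n,k,round(d["conf"],2),np.round(d["centre"],1),d["mask"].sum())
E
```

```text
pics
{'time_s': 0.0, 'qpos': array([-1.24958532e+00,  3.00482011e-01,  1.52158282e+00,  1.40367919e-05,
        1.32070301e+00, -6.65885444e-02]), 'joint_vel': array([-0.00021014,  0.00084017, -0.00039923,  0.00152715, -0.00064477,
        0.0015848 ]), 'tau': array([ 4.41848943e-04, -5.31808448e+01, -3.52735376e+01,  7.08719459e-02,
        2.44613987e-02, -8.55178951e-05]), 'ee_pos': array([ 0.20790655, -0.50890453,  0.20487961]), 'eef_rot': array([-3.14042097e+00, -9.17625153e-05,  3.87796019e-01]), 'force': array([0.3581223 , 0.14131   , 0.21049401]), 'moment': array([ 0.00447586,  0.0229469 , -0.01111212]), 'grip_force': 0.0, 'grip_width': 0.09393885602879766}
scene [[464.4889109601542, 0.0, 325.9963837513373], [0.0, 464.4889109601542, 244.39829637532017], [0.0, 0.0, 1.0]] [[-0.6238, 0.6061, -0.4935, 1.0373], [0.7814, 0.4689, -0.4118, 0.334], [-0.0182, -0.6425, -0.7661, 0.8614], [0.0, 0.0, 0.0, 1.0]]
scene kettle 0.67 [165.  221.9] 5208
scene kettle 0.63 [211.9 283.9] 6182
scene kettle 0.34 [171.  313.7] 140
scene lid 0.84 [136.4 221.1] 953
scene lid 0.83 [167.  283.8] 577
scene
[... 722 characters left out ...]
3.1 477.5] 4663
top kettle 0.71 [263.2 368.8] 3806
top lid 0.93 [262.1 376. ] 1565
top lid 0.8 [286.7 492.3] 1958
top lid_edge 0.82 [285.5 492. ] 1979
top lid_edge 0.68 [264.  375.6] 1608
top kettle_switch_top 0.5 [300.6 365.8] 164
top kettle_switch_top 0.49 [250.9 505.9] 182
top dock 0.8 [172.5 379.5] 3737
top dock 0.71 [251.7 224.7] 188
top dock 0.61 [278.4 340.1] 493
top switch_plate 0.72 [272. 212.] 555
top switch_plate 0.26 [262.6 376.7] 1593
top rocker_wide 0.69 [255.5 202.3] 463
top rocker_wide 0.53 [319.2 283.4] 593
top rocker_wide_press 0.77 [255.3 201.4] 525
top mug 0.71 [188.8 290.3] 1222
top mug 0.62 [169.5 243.6] 836
top jar 0.56 [319.2 282. ] 646
top soap 0.93 [169.9 243.8] 823
```

View pics/scene.png

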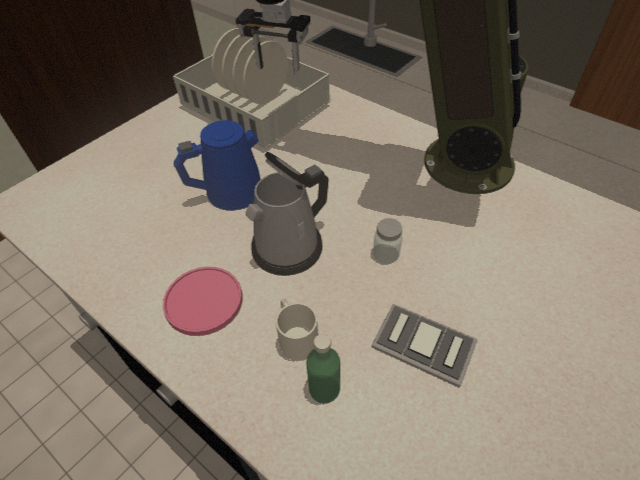

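View pics/top.png

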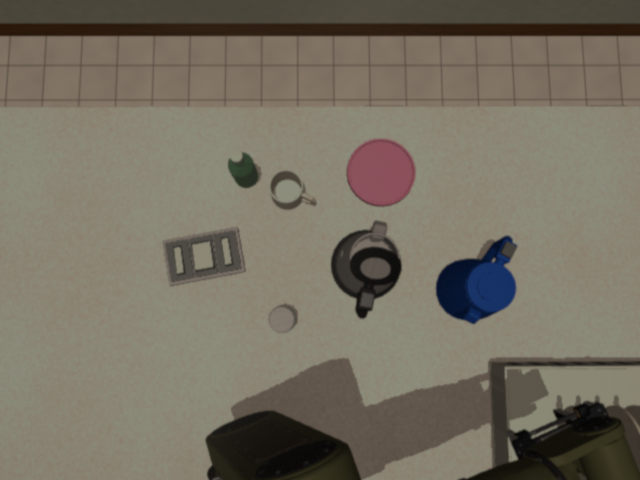

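The scene view shows the steel kettle in its dock at (285,215), lid raised and handle to the upper right, and the plate at (424,342) with the wide rocker in the middle. In the top view the kettle is at (367,264) and the plate at (204,256). The blue kettle is the decoy.

```bash
python3 - <<'E'
import cv2,numpy as np,pickle
t=pickle.load(open("pics/top.pkl","rb"))["color"];s=pickle.load(open("pics/scene.pkl","rb"))["color"]
def c(im,x,y,w=100,h=75):
    o=cv2.resize(im[y:y+h,x:x+w],(400,300),interpolation=cv2.INTER_CUBIC)
    for i in range(0,w,20): cv2.putText(o,str(x+i),(i*400//w,10),0,.35,(0,0,255))
    for i in range(10,h,20): cv2.putText(o,str(y+i),(0,i*300//h),0,.35,(0,0,255))
    return cv2.convertScaleAbs(o,alpha=1.3,beta=10)
a=np.vstack([np.hstack([c(t,320,215,120,110),c(t,155,215)]),np.hstack([c(s,230,145,133,133),c(s,365,300,120,90)])])
cv2.imwrite("pics/crop.png",a)
E
```

```text
(no output)
```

View pics/crop.png

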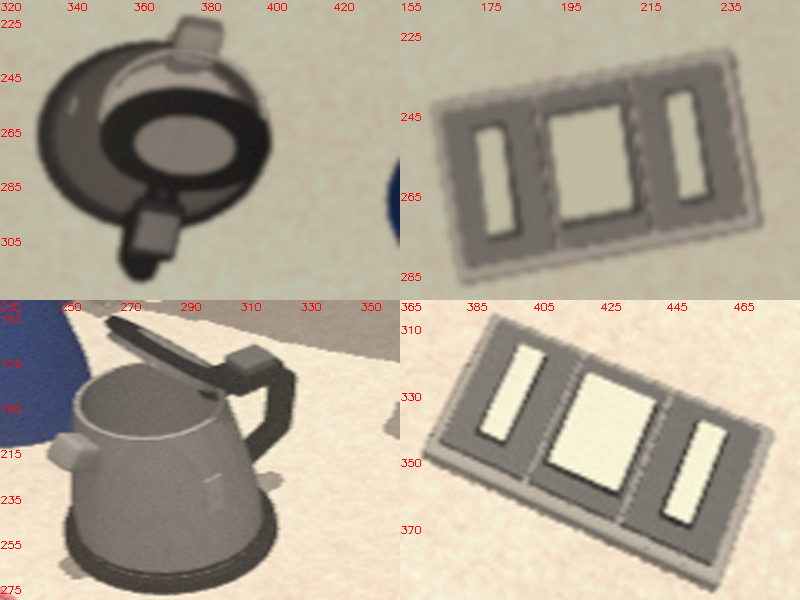

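```bash
cat > h.py <<'E'
import numpy as np,pickle
from scipy.optimize import least_squares
P={n:pickle.load(open(f"pics/{n}.pkl","rb")) for n in("top","scene")}
def proj(n,X,p=None):
    p=p or P[n];T=np.linalg.inv(p["pose"]);c=np.asarray(X)@T[:3,:3].T+T[:3,3];u=c@np.asarray(p["K"]).T
    return u[...,:2]/u[...,2:]
def Rz(a):return np.array([[np.cos(a),-np.sin(a),0],[np.sin(a),np.cos(a),0],[0,0,1]])
def tri(a,b):
    return least_squares(lambda X:np.r_[proj("top",X)-a,proj("scene",X)-b],[.5,0,.02])
E
python3 - <<'E'
from h import *
k=np.array
t=lambda x,y:(155+x/4,215+y/4)
s=lambda x,y:(365+x/3.3333,300+y/3.3333)
# wide rocker: top TL,TR,BR,BL
T=[t(150,117),t(228,103),t(240,210),t(160,223)]
S=[s(220,195),s(145,162),s(188,72),s(257,101)]
for a,ob in [(T,S)]:
    Y=[tri(i,j) for i,j in zip(a,ob)]
    for r in Y: print("rocker",r.x.round(4),r.fun.round(1))
    C=k([r.x for r in Y]);print("ctr",C.mean(0).round(4),"L",np.linalg.norm(C[0]-C[3]),np.linalg.norm(C[1]-C[2]),"W",np.linalg.norm(C[0]-C[1]))
Tp=[t(32,105),t(330,50),t(363,225),t(67,285)];Sp=[s(312,278),s(22,155),s(95,15),s(375,132)]
C=k([tri(i,j).x for i,j in zip(Tp,Sp)]);print(C.round(4),C.mean(0).round(4))
d=C[0]+C[1]-C[2]-C[3];print("axis yaw",np.arctan2(d[1],d[0]))
# kettle fit: x,y,yaw,lid
th=np.linspace(0,2*np.pi,181)
def pts(q):
    x,y,w,l=q;R=Rz(w);o=k([x,y,.012]);f=lambda p:k(p)@R.T+o
    mouth=f(np.c_[53*np.cos(th),53*np.sin(th),0*th+181]/1000)
    # lid ring local from hinge: centre 51,R52; top face 9
    def ring(h):
        a=51+52*np.cos(th);b=52*np.sin(th)
        return f(np.c_[-51+a*np.cos(l)-h*np.sin(l),b,181+a*np.sin(l)+h*np.cos(l)]/1000)
    return f([-.09,0,.183]),mouth,np.r_[ring(0),ring(9)]
kt=lambda x,y:(320+x/3.3333,215+y/2.7273)
ks=lambda x,y:(230+x/3.0075,145+y/2.2556)
def res(q):
    sw,m,l=pts(q)
    lt=proj("top",l);ls=proj("scene",l);mt=proj("top",m);ms=proj("scene",m)
    r=list(proj("top",sw)-kt(157,233))+list(proj("scene",sw)-ks(252,55))
    r+=[lt[:,0].min()-kt(100,0)[0],lt[:,0].max()-kt(271,0)[0],lt[:,1].min()-kt(0,87)[1],lt[:,1].max()-kt(0,190)[1]]
    r+=[ls[:,0].min()-ks(107,0)[0],ls[:,1].min()-ks(0,17)[1]]
    r+=[ms[:,0].min()-ks(75,0)[0],ms[:,1].max()-ks(0,138)[1],mt[:,1].min()-kt(0,50)[1]]
    return k(r)
for w in(0,.3):
    r=least_squares(res,[.45,-.13,w,.7]);print(r.x.round(4),r.cost,r.fun.round(1))
sw,m,l=pts(r.x);print("switch",sw)
w=r.x[2];a=r.x[3]
e=k([-51+102*np.cos(a)-9*np.sin(a),0,181+102*np.sin(a)+9*np.cos(a)])/1000
print("lid edge",e@Rz(w).T+k([r.x[0],r.x[1],.012]))
# dock circle
for zz in(.018,.03):
  D=lambda c:np.c_[c[0]+.086*np.cos(th),c[1]+.086*np.sin(th),0*th+zz]
  def rd(c):
    A=proj("top",D(c));B=proj("scene",D(c))
    return [A[:,0].min()-kt(38,0)[0],A[:,1].max()-kt(0,228)[1],B[:,0].min()-ks(66,0)[0],B[:,0].max()-ks(278,0)[0]]
  q=least_squares(rd,[.45,-.13]);print("dock",q.x,q.fun)
E
```

```text
rocker [0.5925 0.2224 0.0094] [-1.   0.5 -0.9 -0. ]
rocker [0.6009 0.1756 0.0079] [-1.   0.6 -1.  -0. ]
rocker [0.5353 0.1653 0.015 ] [-0.8  0.4 -0.8 -0. ]
rocker [0.5284 0.2108 0.0186] [-0.1  0.1 -0.1 -0. ]
ctr [0.5643 0.1935 0.0127] L 0.0658409864488194 0.06675268757934487 W 0.0475982998205766
[[ 6.022e-01  2.916e-01  6.900e-03]
 [ 6.364e-01  1.131e-01 -3.500e-03]
 [ 5.270e-01  9.260e-02  2.000e-04]
 [ 4.910e-01  2.739e-01 -2.900e-03]] [5.642e-01 1.928e-01 2.000e-04]
axis yaw 0.17192078044556908
[ 0.5427 -0.1988 -0.1802  0.8772] 8.943924454293521 [-0.5 -0.3 -0.6 -2.  -1.8 -0.9 -1.1  0.9 -1.3 -1.9  0.2 -1.  -0.9]
[ 0.5427 -0.1988 -0.1802  0.8772] 8.943924454340696 [-0.5 -0.3 -0.6 -2.  -1.8 -0.9 -1.1  0.9 -1.3 -1.9  0.2 -1.  -0.9]
switch [ 0.45416176 -0.18270484  0.195     ]
lid edge [ 0.54987598 -0.2001394   0.27718656]
dock [ 0.54329598 -0.20094745] [-1.09890201  1.0852068  -1.54451235  0.01885636]
dock [ 0.54283725 -0.20025964] [-1.19494648  1.21278292 -1.92584144  0.24463865]
```

```bash
cat >> h.py <<'E'
from scipy.spatial.transform import Rotation as Ro
def plan(target,yaw):
    from station import ctrl
    o=ctrl.get_obs();R=Ro.from_euler("xyz",o["eef_rot"]);G=Ro.from_euler("xyz",[np.pi,0,yaw])
    print("pos",o["ee_pos"].round(4),"rpy",o["eef_rot"].round(3),"F",o["force"].round(1),"t",o["time_s"])
    print("shift units",(R.inv().apply(np.array(target)-o["ee_pos"])/.05).round(3),"turn",(R.inv()*G).as_rotvec().round(3))
E
python3 - <<'E'
from h import *
t=lambda x,y:(155+x/4,215+y/4)
s=lambda x,y:(365+x/3.3333,300+y/3.3333)
k=np.array
T=k([t(150,117),t(228,103),t(240,210),t(160,223)]);S=k([s(220,195),s(145,162),s(188,72),s(257,101)])
def cor(q):
    x,y,w,a=q;R=Rz(w)
    return k([[i*np.cos(a)*.032,j*.022,.0245-i*.032*np.sin(a)] for i,j in((1,1),(1,-1),(-1,-1),(-1,1))])@R.T+[x,y,0]
for n,ob in(("top",T),("scene",S),("both",0)):
    f=lambda q:(np.r_[proj("top",cor(q))-T,proj("scene",cor(q))-S] if n=="both" else proj(n,cor(q))-ob).ravel()
    r=least_squares(f,[.56,.19,.17,.14]);print(n,r.x.round(4),r.cost.round(2))
print("press",(k([-.02,0,.0275])@Rz(r.x[2]).T+[r.x[0],r.x[1],0]))
for p in [(.56,.15,.0)]:pass
r=tri((243,172),(323,345));print("soap top",r.x,r.fun)
from station import ctrl
plan([.208,-.509,.36],.388)
plan([.48,-.19,.36],-.18)
E
```

```text
top [0.564  0.1895 0.142  0.0351] 1.6
scene [0.5701 0.1966 0.1815 0.1562] 0.52
both [0.5672 0.1937 0.1713 0.1409] 19.13
press [0.5474764 0.1903324 0.0275   ]
soap top [0.74585972 0.08084003 0.12855341] [ 1.56829111 -1.13396455  1.49395083  0.09094535]
pos [ 0.208  -0.5092  0.2054] rpy [-3.142  0.     0.388] F [-0.7 -0.6  0.1] t 1.2
shift units [ 2.000e-03 -3.000e-03 -3.091e+00] turn [-0.  0. -0.]
pos [ 0.208  -0.5092  0.2054] rpy [-3.142  0.     0.388] F [-0.7 -0.6  0.1] t 1.2
shift units [ 7.45  -3.851 -3.091] turn [-0.     0.     0.568]
```

Emit:
move_arm --pt "0 0 0 -0.6 0 0 0" --pt "0 0 0 -0.8 0 0 0" --pt "0 0 0 -0.8 0 0 0" --pt "0 0 0 -0.8 0 0 0" --pt "0 0.4 -0.2 0 0 0 0" --pt "0 0.6 -0.3 0 0 0 0" --pt "0 0.7 -0.35 0 0 0 0" --pt "0 0.7 -0.4 0 0 0 0" --pt "0 0.7 -0.4 0 0 0 0" --pt "0 0.7 -0.4 0 0 0 0" --pt "0 0.7 -0.4 0 0 0 0" --pt "0 0.7 -0.4 0 0 0 0" --pt "0 0.7 -0.4 0 0 0 0" --pt "0 0.6 -0.3 0 0 0 0" --pt "0 0 0 0 0 0 0.14" --pt "0 0 0 0 0 0 0.14" --pt "0 0 0 0 0 0 0.14" --pt "0 0 0 0 0 0 0.14" --pt "0 0 0 0 0 0 0" --pt "0 0 0 0 0 0 0" --force 10

```text
time_s: 3.2
ee_pos: [0.4417, -0.2219, 0.3555]
eef_rot: [-3.142, -0.0, -0.168]
force: [-0.4, 0.0, -0.3]
grip_width: 0.0003
grip_force: 0.0
```

```bash
python3 - <<'E'
from h import *
from station import ctrl
import cv2
plan([.54,-.199,.3],-.18)
o=ctrl.get_obs()
p=ctrl.camera("wrist");p["obs"]=o
T=np.eye(4);T[:3,:3]=Ro.from_euler("xyz",o["eef_rot"]).as_matrix();T[:3,3]=o["ee_pos"]
p["pose"]=T@p["tool_from_camera"];print(p["pose"].round(3).tolist(),o["grip_width"])
im=p["color"].copy()
def kk(v,q=(.5427,-.1988,-.1802)):return np.array(v)@Rz(q[2]).T+[q[0],q[1],.012]
for nm,X in dict(sw=kk([-.09,0,.183]),edge=[.5499,-.2001,.2772],hinge=kk([-.051,0,.181]),c1=kk([-.105,.013,.183]),c2=kk([-.105,-.013,.183]),c3=kk([-.075,.013,.183]),c4=kk([-.075,-.013,.183])).items():
    u=proj("",X,p);print(nm,u.round(1));cv2.drawMarker(im,tuple(int(i) for i in u),(0,0,255),0,8)
for d in ctrl.cut_out("kettle_switch_top",p)[:2]:print(d["conf"],d["centre"],d["mask"].sum())
pickle.dump(p,open("pics/w1.pkl","wb"));cv2.imwrite("pics/w1.png",im)
E
```

```text
pos [ 0.4417 -0.2219  0.3555] rpy [-3.142 -0.    -0.168] F [-0.4  0.  -0.3] t 3.2
shift units [ 1.862 -0.781  1.11 ] turn [-0.    -0.     0.012]
[[-0.168, -0.945, -0.279, 0.523], [-0.986, 0.161, 0.048, -0.236], [-0.0, 0.283, -0.959, 0.536], [0.0, 0.0, 0.0, 1.0]] 0.00029319812148635694
sw [266.9 213.8]
edge [247.   80.5]
hinge [266.2 166.1]
c1 [251.9 231. ]
c2 [282.8 231.4]
c3 [250.7 195.7]
c4 [282.4 196.1]
0.88 [212.4, 270.4] 1143
0.81 [18.3, 624.2] 934
```

View pics/w1.png

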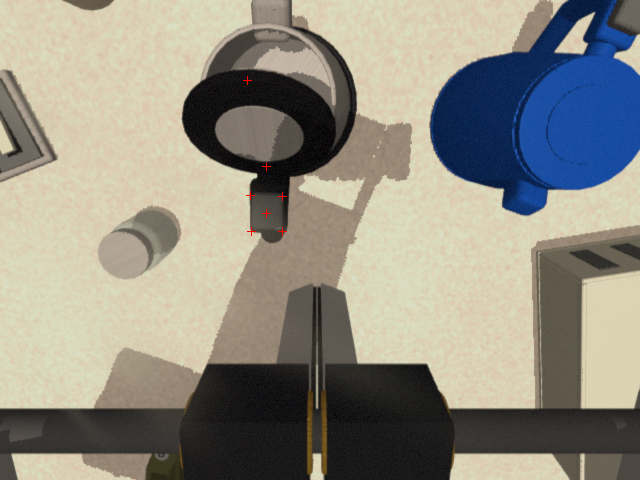

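The predicted marks fall within about 3 mm of the switch at (270,212), and the lid disc sits at (260,122) as expected. I'll press the lid next.

Emit:
move_arm --pt "0 0.5 -0.2 0 0 0 0" --pt "0 0.6 -0.25 0 0 0 0" --pt "0 0.68 -0.3 0 0 0 0" --pt "0 0 0 0.4 0 0 0" --pt "0 0 0 0.5 0 0 0" --pt "0 0 0 0.4 0 0 0" --pt "0 0 0 0.2 0 0 0" --pt "0 0 0 0.2 0 0 0" --pt "0 0 0 0.2 0 0 0" --pt "0 0 0 0.2 0 0 0" --pt "0 0 0 0.2 0 0 0" --pt "0 0 0 0.2 0 0 0" --pt "0 0 0 0.1 0 0 0" --pt "0 0 0 0 0 0 0"

```text
time_s: 4.7
ee_pos: [0.5356, -0.2001, 0.2246]
eef_rot: [-3.141, 0.001, -0.172]
force: [0.3, -0.0, -0.4]
grip_width: 0.0008
grip_force: 0.0
```

Emit:
move_arm --pt "0 0 0 0.1 0 0 0" --pt "0 0 0 0.1 0 0 0" --pt "0 0 0 0.1 0 0 0" --pt "0 0 0 0.1 0 0 0" --pt "0 0 0 0 0 0 0"

```text
time_s: 5.2
ee_pos: [0.5355, -0.2001, 0.2046]
eef_rot: [-3.141, 0.001, -0.172]
force: [-0.8, -0.9, 0.1]
grip_width: 0.0005
grip_force: 0.0
```

```bash
python3 - <<'E'
from station import ctrl
import cv2,numpy as np
a=ctrl.camera("scene")["color"][120:290,190:390];b=ctrl.camera("wrist")["color"]
cv2.imwrite("pics/c2.png",np.hstack([cv2.resize(a,(400,340)),cv2.resize(b,(400,340))]))
o=ctrl.get_obs();print(o["ee_pos"],o["force"],o["time_s"])
E
```

```text
[ 0.53566652 -0.2001792   0.20518987] [-0.40007266 -0.80010537  0.53405125] 5.3
```

View pics/c2.png

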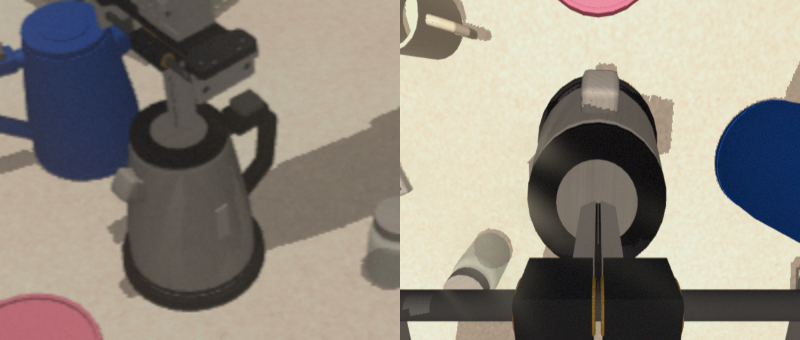

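The lid is nearly shut under the fingertips, and I'll press the last few mm until the force rises.

Emit:
move_arm --pt "0 0 0 0.05 0 0 0" --pt "0 0 0 0.04 0 0 0" --pt "0 0 0 0.03 0 0 0" --pt "0 0 0 0 0 0 0"

```text
time_s: 5.7
ee_pos: [0.5362, -0.2004, 0.2019]
eef_rot: [3.141, -0.003, -0.172]
force: [-7.4, 2.6, 20.1]
grip_width: 0.0004
grip_force: 10.1
```

Emit:
move_arm --pt "0 0 0 -0.2 0 0 0" --pt "0 0 0 -0.6 0 0 0" --pt "0 0 0 -0.7 0 0 0" --pt "0 0 0 -0.5 0 0 0" --pt "0 -0.02 -0.33 0 0 0 0" --pt "0 -0.1 -0.6 0 0 0 0" --pt "0 -0.1 -0.8 0 0 0 0" --pt "0 -0.15 -0.8 0 0 0 0" --pt "0 -0.15 -0.8 0 0 0 0" --pt "0 -0.15 -0.8 0 0 0 0" --pt "0 -0.15 -0.8 0 0 0 0" --pt "0 -0.1 -0.8 0 0 0 0" --pt "0 -0.1 -0.8 0 0 0 0" --pt "0 -0.1 -0.7 0 0 0 0" --pt "0 0 -0.5 0 0 0 0" --pt "0 0 0 0 0 0 -0.12" --pt "0 0 0 0 0 0 -0.12" --pt "0 0 0 0 0 0 -0.1" --pt "0 0 0 0 0 0 0"

```text
time_s: 7.6
ee_pos: [0.5464, 0.1906, 0.2985]
eef_rot: [3.141, 0.001, 0.17]
force: [-0.2, -0.6, -0.9]
grip_width: 0.0006
grip_force: 0.0
```

```bash
cat > look.py <<'E'
from h import *
from station import ctrl
import cv2
def wrist(marks,name):
    o=ctrl.get_obs();p=ctrl.camera("wrist")
    T=np.eye(4);T[:3,:3]=Ro.from_euler("xyz",o["eef_rot"]).as_matrix();T[:3,3]=o["ee_pos"]
    p["pose"]=T@p["tool_from_camera"];im=p["color"].copy()
    for nm,X in marks.items():
        u=proj("",X,p);print(nm,u.round(1));cv2.drawMarker(im,tuple(int(i) for i in u),(0,0,255),0,8)
    cv2.imwrite(f"pics/{name}.png",im);return p
def ray(p,u,z):
    d=p["pose"][:3,:3]@np.linalg.solve(p["K"],[u[0],u[1],1]);c=p["pose"][:3,3]
    return c+d*(z-c[2])/d[2]
E
python3 - <<'E'
from look import *
def pl(a,b,z):return np.array([a,b,z])@Rz(.1713).T+[.5672,.1937,0]
m={"press":pl(-.02,0,.0275),"ctr":pl(0,0,.0245)}
for i in(-1,1):
  for j in(-1,1): m[f"{i}{j}"]=pl(i*.0317,j*.022,.0245-i*.0045)
p=wrist(m,"w3")
for d in ctrl.cut_out("rocker_wide",p)[:2]:
    print(d["conf"],d["centre"],d["mask"].sum(),ray(p,d["centre"][::-1],.0245))
    c,_=cv2.findContours(d["mask"].astype(np.uint8),0,2);print(cv2.minAreaRect(max(c,key=cv2.contourArea)))
plan([.5475,.1903,.04],.171)
E
```

```text
press [316.7 195. ]
ctr [316.6 176.1]
-1-1 [336.9 205.8]
-11 [296.5 205.9]
1-1 [337.2 145.7]
11 [296.  145.8]
0.72 [172.5, 313.0] 2401 [0.57038551 0.19821316 0.0245    ]
((316.0, 176.5), (59.0, 40.0), 90.0)
0.66 [341.4, 463.1] 4617 [ 0.39987914 -0.01532573  0.0245    ]
((462.0768737792969, 341.1153869628906), (94.5763931274414, 57.13412094116211), 56.3099365234375)
pos [0.5466 0.1904 0.2989] rpy [3.142e+00 1.000e-03 1.650e-01] F [0.5 0.3 0.3] t 7.7
shift units [2.200e-02 4.000e-03 5.177e+00] turn [ 0.     0.001 -0.006]
```

View pics/w3.png

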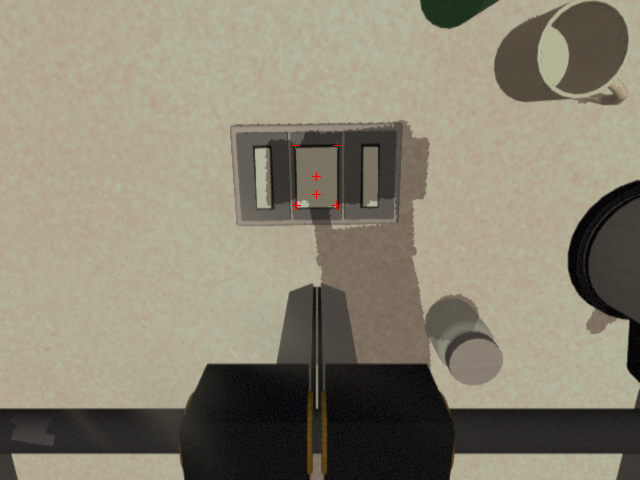

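The wrist picture shows the marks right on the wide rocker, centred at (316,176). The press point is (317,195), so I'll descend there.

Emit:
move_arm --pt "0 0.02 0 0.4 0 0 0" --pt "0 0 0 0.7 0 0 0" --pt "0 0 0 0.8 0 0 0" --pt "0 0 0 0.8 0 0 0" --pt "0 0 0 0.8 0 0 0" --pt "0 0 0 0.7 0 0 0" --pt "0 0 0 0.5 0 0 0" --pt "0 0 0 0.4 0 0 0" --pt "0 0 0 0.1 0 0 0" --pt "0 0 0 0.1 0 0 0" --pt "0 0 0 0.06 0 0 0" --pt "0 0 0 0 0 0 0"

```text
time_s: 8.9
ee_pos: [0.5481, 0.1904, 0.0319]
eef_rot: [-3.142, -0.001, 0.167]
force: [-0.1, 0.1, 0.4]
grip_width: 0.0008
grip_force: 0.0
```

Emit:
move_arm --pt "0 0 0 0.05 0 0 0" --pt "0 0 0 0.05 0 0 0" --pt "0 0 0 0.04 0 0 0" --pt "0 0 0 0 0 0 0"

```text
time_s: 9.3
ee_pos: [0.5478, 0.1903, 0.0244]
eef_rot: [-3.142, 0.0, 0.168]
force: [-1.3, 0.2, 1.5]
grip_width: 0.0003
grip_force: 0.5
```

Emit:
move_arm --pt "0 0 0 0.03 0 0 0" --pt "0 0 0 0.02 0 0 0" --pt "0 0 0 0.02 0 0 0" --pt "0 0 0 0 0 0 0"

```text
time_s: 9.7
ee_pos: [0.5481, 0.1904, 0.0226]
eef_rot: [-3.142, -0.001, 0.168]
force: [-10.6, -2.7, 21.0]
grip_width: 0.0003
grip_force: 11.1
```

Emit:
move_arm --pt "0 0 0 -0.2 0 0 0" --pt "0 0 0 -0.6 0 0 0" --pt "0 0 0 -0.8 0 0 0" --pt "0 0 0 -0.8 0 0 0" --pt "0 0 0 -0.8 0 0 0" --pt "0 0 0 -0.8 0 0 0" --pt "0 0 0 -0.8 0 0 0" --pt "0 0 0 -0.7 0 0 0" --pt "0 0 0 0 0 0 0"

```text
time_s: 10.6
ee_pos: [0.549, 0.1906, 0.3013]
eef_rot: [-3.141, -0.008, 0.168]
force: [0.1, 0.3, -0.9]
grip_width: 0.0007
grip_force: 0.0
```

```bash
python3 - <<'E'
from look import *
p=wrist({},"tmp");old=cv2.imread("pics/w3.png")
cv2.imwrite("pics/w4.png",np.hstack([cv2.resize(i[110:240,220:420],(400,260)) for i in(old,p["color"])]))
w=pickle.load(open("pics/w1.pkl","rb"));s=ray(w,(270,212.4),.195);print("switch",s)
plan([s[0],s[1],.3],-.172)
E
```

```text
switch [ 0.45486746 -0.18539589  0.195     ]
pos [0.5484 0.1904 0.2981] rpy [-3.141 -0.004  0.168] F [ 0.4 -0.  -0.6] t 10.65
shift units [-3.1    7.099 -0.054] turn [-0.001 -0.004  0.34 ]
```

View pics/w4.png

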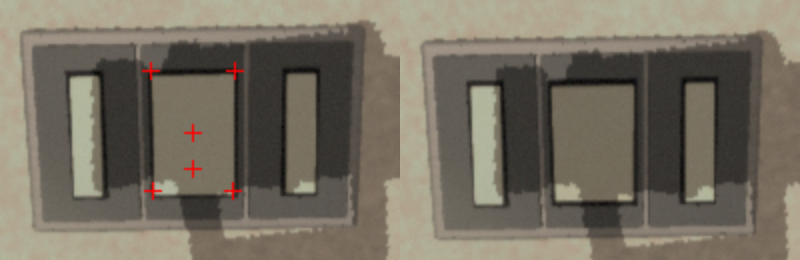

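The wide rocker's outline has changed against the narrow ones, which are untouched. With the hard stop at z = 22.6 mm, that means it is fully on. On to the kettle switch.

Emit:
move_arm --pt "0 -0.2 0.4 0 0 0 0" --pt "0 -0.3 0.7 0 0 0 0" --pt "0 -0.35 0.8 0 0 0 0" --pt "0 -0.35 0.8 0 0 0 0" --pt "0 -0.35 0.8 0 0 0 0" --pt "0 -0.35 0.8 0 0 0 0" --pt "0 -0.35 0.8 0 0 0 0" --pt "0 -0.35 0.8 0 0 0 0" --pt "0 -0.3 0.7 0 0 0 0" --pt "0 -0.2 0.5 0 0 0 0" --pt "0 0 0 0 0 0 0.12" --pt "0 0 0 0 0 0 0.12" --pt "0 0 0 0 0 0 0.1" --pt "0 0 0 0 0 0 0" --pt "0 0 0 0 0 0 0"

```text
time_s: 12.15
ee_pos: [0.4542, -0.1855, 0.2951]
eef_rot: [-3.141, 0.001, -0.169]
force: [-0.1, -0.3, 0.4]
grip_width: 0.001
grip_force: 0.0
```

```bash
python3 - <<'E'
from look import *
q=(.543,-.2015,-.175)
kk=lambda v:np.array(v)@Rz(q[2]).T+[q[0],q[1],.012]
p=wrist({"sw":[.4549,-.1854,.195],"ctr":kk([0,0,.19]),"edge":kk([.051,0,.19])},"w5")
for d in ctrl.cut_out("kettle_switch_top",p)[:2]:print(d["conf"],d["centre"],d["mask"].sum(),ray(p,d["centre"][::-1],.195))
plan([.4549,-.1854,.205],-.172)
E
```

```text
sw [315.7 239.9]
ctr [317.2 104.2]
edge [317.7  12.4]
0.66 [239.7, 315.0] 1593 [ 0.45509231 -0.18493361  0.195     ]
pos [ 0.4543 -0.1855  0.2955] rpy [-3.141e+00  1.000e-03 -1.700e-01] F [ 0.3 -0.4  0.7] t 12.25
shift units [ 0.013 -0.004  1.81 ] turn [-0.     0.001  0.002]
```

View pics/w5.png

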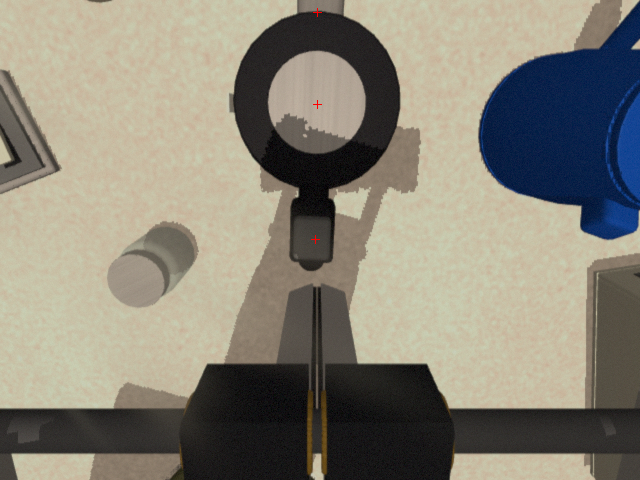

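The lid is shut and concentric, and the switch mark sits on the switch at (316,240), so I'm pressing it.

Emit:
move_arm --pt "0 0.01 0 0.4 0 0 0" --pt "0 0 0 0.6 0 0 0" --pt "0 0 0 0.5 0 0 0" --pt "0 0 0 0.25 0 0 0" --pt "0 0 0 0.1 0 0 0" --pt "0 0 0 0.1 0 0 0" --pt "0 0 0 0.05 0 0 0" --pt "0 0 0 0.05 0 0 0" --pt "0 0 0 0 0 0 0"

```text
time_s: 13.15
ee_pos: [0.455, -0.1858, 0.1938]
eef_rot: [3.141, -0.001, -0.172]
force: [0.4, 0.3, -0.0]
grip_width: 0.0006
grip_force: 0.0
```

Emit:
move_arm --pt "0 0 0 0.04 0 0 0" --pt "0 0 0 0.03 0 0 0" --pt "0 0 0 0.03 0 0 0" --pt "0 0 0 0.01 0 0 0" --pt "0 0 0 0 0 0 0"

```text
time_s: 13.65
ee_pos: [0.4551, -0.1858, 0.1891]
eef_rot: [3.141, -0.002, -0.172]
force: [-3.2, 0.9, 13.6]
grip_width: 0.0005
grip_force: 6.5
```

Emit:
move_arm --pt "0 0 0 0.01 0 0 0" --pt "0 0 0 0 0 0 0" --pt "0 0 0 -0.1 0 0 0" --pt "0 0 0 -0.3 0 0 0" --pt "0 0 0 -0.6 0 0 0" --pt "0 0 0 -0.8 0 0 0" --pt "0 0 0 -0.6 0 0 0" --pt "0 0 0 0 0 0 0" --pt "0 0 0 0 0 0 0"

```text
time_s: 14.55
ee_pos: [0.4548, -0.1857, 0.3071]
eef_rot: [-3.142, 0.0, -0.172]
force: [-0.1, 0.5, -0.9]
grip_width: 0.0003
grip_force: 0.0
```

```bash
python3 - <<'E'
from look import *
p=wrist({"sw":[.4549,-.1854,.189]},"w6");s=ctrl.camera("scene")["color"]
cv2.imwrite("pics/w7.png",np.hstack([cv2.resize(p["color"],(400,300)),cv2.resize(s[130:430,230:490],(347,400))[:300]]))
o=ctrl.get_obs();print(o["ee_pos"],o["force"],o["time_s"])
E
```

```text
sw [315.7 233.9]
[ 0.45448184 -0.18552067  0.30605886] [ 0.02896212  0.36575272 -0.9937537 ] 14.65
```

View pics/w7.png

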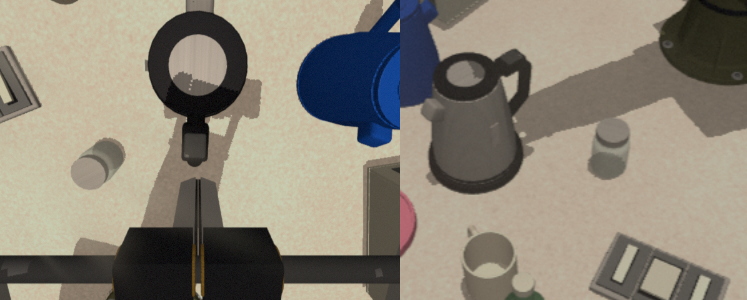

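The lid is shut, the switch is down, the kettle sits level in its dock, and the arm is clear.

```bash
python3 -c "
from station import ctrl
print(ctrl.hand_in())"
```

```text
the job is handed in; nothing more can be done
None
```

I pressed the lid shut, then the wide rocker fully on, then the kettle's thumb switch fully down, and handed the job in at about 15 s with the arm clear; the rocker and switch were judged down from stop height and force, and no verdict came back.

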